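# Clamp a brass nipple for its leak test at the set seal load

### The job

Set the brass hex nipple up for its leak test: lay it gently in the nest of the clamp, in line between the two rubber seals, and let go of it. Then turn the winged tension knob clockwise until the seals hold the nipple and the gauge pointer has come up to the brass set hand; take care not to run well past the set hand, and do not shift it.

Things in the scene. Friction and masses are not known exactly. Their poses are not given: they have to be found in the camera images.
- nipple_mid (a point): Centre of the loose brass-coloured pipe nipple lying on the bench right of the clamp: 41 mm long along its x axis, hexagon collar in the middle (32 mm over the corners across y, 28 mm over the flats, lying on a flat), round ends 21 mm across, 40 to 70 g. The point is on its axis, midway, 14 mm above what it lies on. It may be laid in either way round.
- nipple: The same nipple; this origin is under its middle, at the bottom of the hexagon.
- clamp: Grey leak-test clamp bolted to the bench, bed 116 x 330 x 10 mm. Origin on the bench under the middle of the nest; y = clamping axis, 54 mm above the bench, from the screw head (-y, right) to the gauge (+y, left); z up. Dial housing 72 mm high, y = 59 to 159 mm. Screw head 64 mm high, y = -135 to -85 mm.
- nest_seat (a point): Where the nipple's centre belongs at first: on the clamping axis, 54 mm above the bench, axes as the clamp's. The nipple lies there with its x axis along the clamp's y, a flat of its hexagon down. The sprung seal's face is 26 mm from here at +y, the driven seal's face starts 22 to 34 mm from here at -y.
- nest: Aluminium trough under nest_seat, along y, 48 mm long, open at the ends; origin 10 mm above the bench. Floor 17 mm wide, 40 mm above the bench; side walls 6 mm high lean out like the lower flats of the hexagon (mouth 24, outside 29 mm) and catch the nipple up to 4 mm off. Free room for fingers beside it (x beyond 16 mm) down to 26 mm above the bench. Over 25 N from the nipple damages it.
- plunger: The sprung seal: rubber-faced disc 26 mm across on a stem with a coil spring; origin at the centre of its face, y = the way it yields (from the nest). It yields at about 1.5 N, then 1.5 N more per mm, 12 mm at most. The driven seal pushes the nipple along the nest against it; its movement turns the pointer, 0.1 rad per mm.
- knob_grip (a point): Middle of the black wing of the tension knob on the screw head, on the knob's vertical turning axis, 94 mm above the bench. The wing is upright, 46 mm long along this point's x axis, 12 mm thick across y, from 76 to 108 mm above the bench: pinch it across its thickness from above.
- knob (a joint): Angle of the tension knob, rad, growing clockwise seen from above (0 to 4.5). It drives the other seal 8 mm towards the nest per rad, so 0.8 rad of pointer per rad once the seals hold the nipple. That seal is screwed out of its ram by a different length each time, so the take-up before that differs. It turns stiffly (0.15 N m free, up to 0.27 N m under load) and stays where it is left.
- pointer_tip (a point): Tip of the thin black pointer, 58 mm from its vertical pivot, about 83 mm above the bench, on the open dial on top of the gauge housing. The pointer lies along the point's x axis and turns clockwise seen from above as the sprung seal yields, 1.2 rad at most; at rest it stands at the scale's first line, at the left.
- mark_tip (a point): The set mark: point of the brass set hand (flat arm under the pointer, diamond head just outside the pointer's reach), 58 mm from the same pivot, about 78 mm above the bench, 0.5 to 0.9 rad clockwise of the pointer's rest, held by friction only. It lies along the point's x axis. The load is right when pointer_tip stands over mark_tip; past it is towards -y of this point.
There are look-alikes about, which are no part of the job. Leave any blue or turquoise look-alike of the nipple alone.

How it is judged (in metres and radians):
On the way:
1. the nipple lies in the nest between the seals, in line with the clamp and released, before the clamp is tightened (x of nipple_mid in the frame of clamp between -0.004 and 0.004 m and z of nipple_mid in the frame of clamp between 0.05 and 0.058 m and horizontal distance between nipple_mid and nest_seat below 0.018 m and angle between the x axis of nipple and the y axis of clamp, either way round below 0.3 rad and contact force between the fingers and nipple below 0.1 N and horizontal distance between pointer_tip and mark_tip above 0.02 m), for 0.2 s.
At the end, for the whole second after the job is handed in: The pointer tip stands within 5 mm of the set hand's point, the nipple is held between the seals in the nest (its centre within 4 mm of the clamping axis sideways and in height, its axis within 0.12 rad of the clamp's), pressing the sprung seal, and at rest (horizontal distance between pointer_tip and mark_tip below 0.005 m and contact force between nipple and plunger above 3 N and x of nipple_mid in the frame of clamp between -0.004 and 0.004 m and z of nipple_mid in the frame of clamp between 0.05 and 0.058 m and angle between the x axis of nipple and the y axis of clamp, either way round below 0.12 rad and linear speed of nipple below 0.01 m/s); the robot touches nothing.
It fails at once if the pointer runs more than 10 mm past the set hand (the seals are overloaded) (y of pointer_tip in the frame of mark_tip below -0.01 m).
It fails at once if the set hand is shifted by more than 3 mm (distance of mark_tip from where it was at the start of the episode above 0.003 m).
It fails at once if the nipple is pressed on the nest with more than 25 N (contact force between nipple and nest above 25 N).
It also fails if it takes over 72 s, if anything falls off the work surface, if the arm or the gripper's body presses on something with over 40 N, if the wrist force passes 120 N, or if a joint passes its speed limit or range.

### The arm

A 7-joint arm with a two-finger parallel gripper is mounted at the origin on a cart in front of the work surface, level with it; the furniture and walls round the work are solid. World frame = base frame: x ahead of the robot, y to its left, z up, the work surface at z = 0. Lengths are in mm, angles in rad, forces in N, time in s.
With the tool pointing down it reaches from about 350 to 900 mm from the base axis. Payload 19.9 kg.
Tool frame: the origin (TCP) lies midway between the tips of the shut fingers; the grasp point (between the pads) lies 19 mm behind it; z points along the fingers, y is the line along which they close (so a half turn about z gives the same grasp; the last joint's range is limited). The gripper opens to 94 mm and grips with 3 to 60 N. Pads are 16 mm wide; open, the fingers measure 119 mm over their backs; the gripper's body (75 mm by 177 mm) begins 78 mm behind the grasp point.
Start: joints at [1.19, 0.417, -0.01, 1.614, 0.005, 1.111, -0.053], TCP at [208.304, -589.244, 205.425] pointing down, gripper open.
Joint ranges: [-2.81, 2.81], [-0.39, 2.02], [-1.27, 1.25], [0.06, 2.57], [-1.19, 4.33], [0.19, 2], [-2.82, 2.82]. Speed limits (rad/s): [1.89, 1.89, 2.39, 2.39, 3.01, 3.01, 3.01].

### API

Orientations are given as a 3x3 rotation matrix whose columns are the frame's x, y, z axes.
In Python, from workcell import arm gives the robot as it stands.
- The arm moves only by the tool play_rows, never from a script. Its argument "series" is a list that holds one entry, the list of rows, each a list of 7 numbers: the shift along the tool's x, y, z in m, then the turn, a rotation vector about the tool's x, y, z in rad, then the gripper command: -1 is shut, 1 is fully open, values between are in proportion. In form: [[[tx, ty, tz, ax, ay, az, claw], ...]]. A call has exactly 8 rows; each row shifts and turns the commanded pose from where the row before left it, along the tool's axes as they then stand; what a row does not reach is not made up. A row lasts 1/8 s, in which the tool goes at most 62.5 mm and 10.7 degrees, less where a joint would pass 70% of its speed; a pose out of reach is approached as far as the arm can. A call is refused whole if a number of a shift passes 0.0625 or a number of a turn 0.188, either way. A call with a gripper value outside its range is refused whole. The fingers move at their own pace and stop on an object; "force" is the grip in N (left out, the last holds). Time passes only in rows, so rows that do not move let the fingers close, or fill a call up. It gives the time, the measured TCP pose, the force, the opening and the grip force at its end, in the units of the state.
- arm.state(): the state, without advancing time (a new reading comes with each control period).
- arm.get_image(name): name is "scene" or "top"; returns the picture (480x640x3 uint8, blue, green, red); there is no depth.
- arm.camera_model(name): a dict with "camera_matrix" (3x3 intrinsics, pixels), "world_from_camera" (4x4, takes a point from camera to world coordinates). Camera axes: x right, y down, z forward; pixel columns grow to the right and rows downward; lengths in mm; the calibration is good to about 2 mm. A picture is of the moment at which its call begins. camera_model takes no time and is no camera call.
- arm.close_job(): hands the job in; it is judged then, once.
The state is a dict: "t": time; "joints": joint angles; "qvel": joint speeds; "joint_torque": joint torques, N m; "eef_pos": TCP position; "eef_rot": TCP orientation; "force": force on the tool from outside, world axes, zero at the start; "ft_torque": the same for the moment, N m; "width": finger opening in mm; "grasp_force": force on a finger pad.
Only numpy, scipy, OpenCV 4.12 (cv2) and the standard library are available. Lean on these libraries where they do the work, as an engineer would, in place of code of your own. Each camera call takes 0.05 s, during which the arm holds its last target. There are 200 camera calls.

## Working session

There is one attempt and no reset: what is moved stays moved. The work goes in short steps, Python scripts to look and compute and a tool call to move; the robot and the scene stay as the last step left them, time stands still between calls to the robot, and variables do not carry over. Pictures are saved under pics/ and viewed, at most 10 in all, crops included, and the job is handed in when it is done.

Besides the shell and the picture viewer there is one more tool, called as name(argument=value, ...) on one line, values as JSON. play_rows: Moves the arm, as the interface text tells. Its arguments: {"type":"object","properties":{"series":{"type":"array","items":{"type":"array","items":{"type":"array","items":{"type":"number"}}}},"force":{"type":"number"}},"required":["series"]}

```bash
ls; mkdir -p pics
python3 - <<'E'
from workcell import arm
import cv2
for n in("scene","top"):
    cv2.imwrite(f"pics/{n}0.png",arm.get_image(n)); m=arm.camera_model(n); print(m)
s=arm.state();print(s['t'],s['eef_pos'],s['eef_rot'],s['width'],s['force'])
E
```

```text
pics
{'camera_matrix': array([[520.1627323 ,   0.        , 321.69742689],
       [  0.        , 520.1627323 , 234.1129079 ],
       [  0.        ,   0.        ,   1.        ]]), 'world_from_camera': array([[ 5.98240497e-01, -3.67377473e-01,  7.12139101e-01,
        -2.18714492e+02],
       [-8.01313198e-01, -2.76865405e-01,  5.30323209e-01,
        -5.88144516e+02],
       [ 2.33788026e-03, -8.87907281e-01, -4.60016515e-01,
         5.38638007e+02],
       [ 0.00000000e+00,  0.00000000e+00,  0.00000000e+00,
         1.00000000e+00]])}
{'camera_matrix': array([[470.17812684,   0.        , 325.07931624],
       [  0.        , 470.17812684, 246.19172699],
       [  0.        ,   0.        ,   1.        ]]), 'world_from_camera': array([[-1.11320271e-02, -9.95381812e-01,  9.53473971e-02,
         4.00003838e+02],
       [-9.99918234e-01,  1.16811928e-02,  5.20339331e-03,
        -8.84172740e+01],
       [-6.29313439e-03, -9.52816766e-02, -9.95430459e-01,
         9.87004847e+02],
       [ 0.00000000e+00,  0.00000000e+00,  0.00000000e+00,
         1.00000000e+00]])}
0.1 [ 208.15873136 -588.94887585  204.89863154] [[ 9.42833490e-01  3.33263839e-01 -4.72817274e-04]
 [ 3.33264153e-01 -9.42832989e-01  9.79223880e-04]
 [-1.19447814e-04 -1.08081812e-03 -9.99999409e-01]] 93.60508736988075 [ 0.11987553 -0.13314328  0.63348817]
```

View pics/scene0.png

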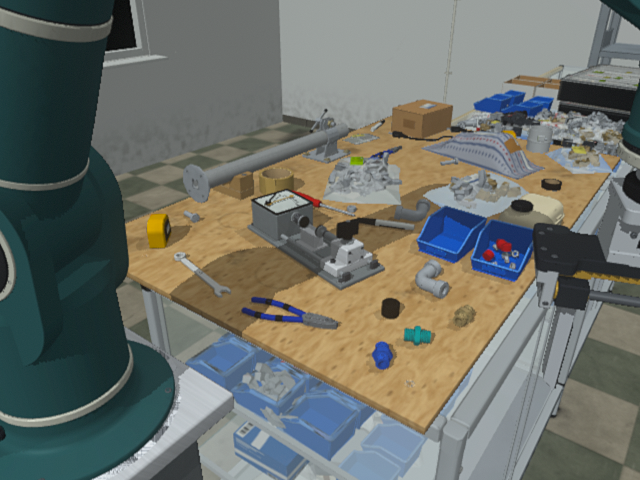

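View pics/top0.png

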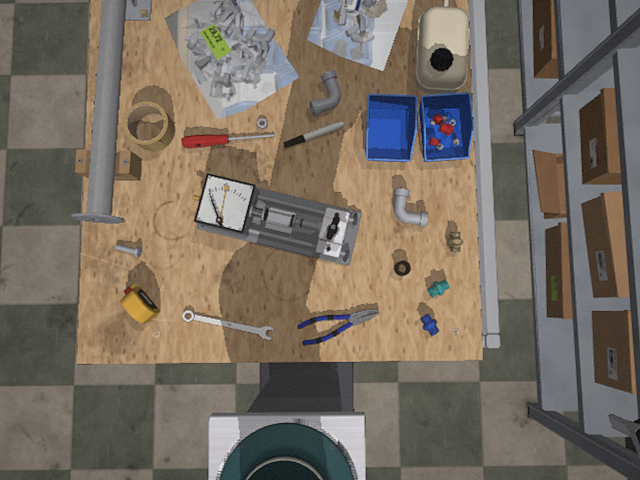

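The scene view shows the clamp at about (315,235) with its dial at left. The possible nipples are brass (463,316), turquoise (418,336) and blue (382,354); in the top view these are (455,239), (438,288) and (430,323). The black ring at (402,268) and the elbow at (408,205) are also nearby. I choose the brass one and check it, along with the clamp, in one composite crop.

```bash
cat > h.py <<'E'
import numpy as np,cv2
from workcell import arm
M={n:arm.camera_model(n) for n in("scene","top")}
def ray(n,uv,z):
    m=M[n];T=m['world_from_camera'];d=T[:3,:3]@np.linalg.solve(m['camera_matrix'],[uv[0],uv[1],1.]);o=T[:3,3]
    return o+d*(z-o[2])/d[2]
def px(n,p):
    m=M[n];T=m['world_from_camera'];c=m['camera_matrix']@(T[:3,:3].T@(np.asarray(p,float)-T[:3,3]));return c[:2]/c[2]
def crop(im,x,y,w,h,s): return cv2.resize(im[y:y+h,x:x+w],None,fx=s,fy=s,interpolation=cv2.INTER_CUBIC)
E
python3 - <<'E'
from h import *
t=cv2.imread('pics/top0.png');s=cv2.imread('pics/scene0.png')
a=crop(t,190,160,200,120,4)
b=crop(t,425,212,60,50,5);c=crop(s,433,290,60,50,5)
o=np.zeros((480+0+250-130,800,3),np.uint8)
o=np.zeros((600,800,3),np.uint8)
a=crop(t,190,168,180,100,4); o[:400,:720]=a
o[400:600,:240]=crop(t,425,215,60,50,4);o[400:600,250:490]=crop(s,433,290,60,50,4)
cv2.imwrite('pics/c1.png',o)
E
```

```text
(no output)
```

View pics/c1.png

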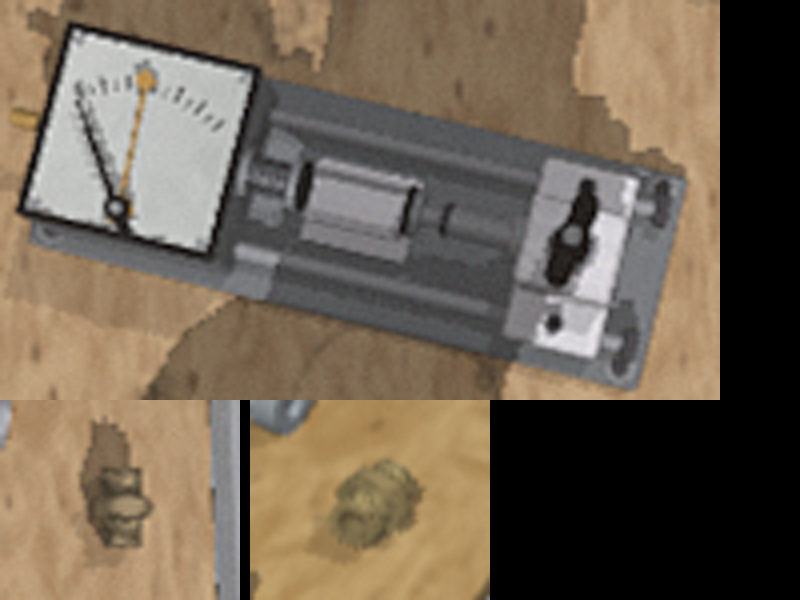

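The crop confirms the brass nipple with its hexagon, axis nearly along image rows, at top pixel about (456,241). It also shows the dial, pointer, brass set hand, nest between the seals, and the knob wing. I'll compute positions from these.

Run:
```python
from h import *
np.set_printoptions(precision=1,suppress=True)
C=lambda u,v:(190+u/4-.375,168+v/4-.375)
R=lambda u,v,z:ray('top',C(u,v),z)[:2]
d=[R(*p,72) for p in((70,25),(260,68),(212,255),(20,212))]
print('dial',d,'c',np.mean(d,0),[np.linalg.norm(d[i]-d[i-1]) for i in range(4)])
b=[R(*p,10) for p in((685,180),(635,388))]
print('bed right',b,'len',np.linalg.norm(b[0]-b[1]))
k=[R(*p,102) for p in((587,185),(556,285))];print('knob',R(571,236,105),k,np.linalg.norm(k[0]-k[1]))
x=b[0]-b[1]; print('ang of clamp x axis (from bed edge)',np.arctan2(x[1],x[0]))
e=(d[0]-d[1]+d[3]-d[2]); print('clamp y axis dir from dial',np.arctan2(e[1],e[0])-np.pi/2)
cl=np.mean(b,0); cd=np.mean(d,0);v=cd-cl
print('line',np.linalg.norm(v),np.arctan2(v[1],v[0])-np.pi/2)
print('seals z54',R(303,185,54),R(410,211,54))
p,t,m=R(118,207,83),R(78,88,83),R(146,82,78)
print('pivot',p,'tip',t,np.linalg.norm(t-p),'mark',m,np.linalg.norm(m-p),np.linalg.norm(t-m))
im=cv2.imread('pics/top0.png');q=cv2.cvtColor(im,cv2.COLOR_BGR2HSV)
for y in range(228,256,2): print([tuple(int(i) for i in q[y,x]) for x in range(448,464,2)])
q2=cv2.cvtColor(cv2.imread('pics/scene0.png'),cv2.COLOR_BGR2HSV)
print('nip top',ray('top',(456,241.7),14),'scene',ray('scene',(433+127/4,290+105/4),14))
```

```text
dial [array([634.8, 149.2]), array([611.8,  54.6]), array([518.8,  77.9]), array([541.2, 172.6])] c [576.7 113.6] [np.float64(96.44189759106231), np.float64(97.29613416132219), np.float64(95.94765025566535), np.float64(97.34376990647151)]
bed right [array([ 563.5, -159.3]), array([ 454.5, -131.3])] len 112.55228007541271
knob [521.5 -98. ] [array([ 546.3, -106. ]), array([498.6, -90.7])] 50.08842563563407
ang of clamp x axis (from bed edge) -0.2512672366195273
clamp y axis dir from dial -0.23532931284906056
line 267.5656805108148 -0.25549308162071793
seals z54 [556.   35.6] [542.1 -18.1]
pivot [541.4 121.8] tip [600.5 142. ] 62.42123710888757 mark [604.2 109.8] 63.88518056400897 32.40748612941851
[(16, 92, 128), (16, 94, 127), (15, 88, 134), (15, 90, 127), (17, 100, 115), (16, 90, 189), (16, 94, 182), (16, 95, 179)]
[(18, 98, 122), (17, 92, 127), (16, 93, 132), (15, 95, 131), (16, 91, 118), (16, 96, 188), (16, 95, 179), (17, 97, 177)]
[(16, 94, 125), (16, 86, 92), (21, 81, 88), (19, 84, 97), (18, 82, 115), (20, 83, 98), (16, 94, 146), (16, 89, 181)]
[(15, 92, 119), (17, 82, 90), (19,
[... 635 characters left out ...]
 83, 104), (15, 87, 105), (16, 91, 176)]
[(15, 97, 110), (16, 91, 87), (18, 81, 98), (21, 86, 113), (20, 76, 144), (19, 79, 154), (17, 84, 148), (17, 89, 195)]
[(14, 98, 143), (15, 93, 85), (20, 83, 71), (16, 84, 115), (19, 80, 109), (19, 74, 97), (16, 91, 154), (15, 90, 192)]
[(16, 96, 156), (15, 97, 121), (19, 80, 86), (19, 77, 155), (20, 79, 136), (17, 81, 119), (16, 89, 146), (15, 93, 187)]
[(16, 100, 153), (16, 96, 151), (14, 99, 149), (16, 95, 153), (16, 94, 157), (16, 92, 171), (17, 89, 197), (17, 91, 187)]
[(17, 99, 150), (17, 97, 157), (15, 99, 152), (15, 98, 153), (16, 97, 169), (16, 90, 182), (17, 92, 186), (15, 91, 185)]
nip top [ 499.4 -355.4   14. ] scene [ 497.6 -355.2   14. ]
```

play_rows(series=[[[0.044,-0.0155,0.012,0,0,0,1],[0.044,-0.0155,0.012,0,0,0,1],[0.044,-0.0155,0.012,0,0,0,1],[0.044,-0.0155,0.012,0,0,0,1],[0.044,-0.0155,0.012,0,0,0,1],[0.044,-0.0155,0.012,0,0,0,1],[0.044,-0.0155,0.012,0,0,0,1],[0.044,-0.0155,0.012,0,0,0,1]]])

```text
t: 1.1
eef_pos: [499.8, -353.9, 108.8]
eef_rot: [[0.943, 0.333, -0.0], [0.333, -0.943, 0.0], [-0.0, -0.0, -1.0]]
force: [0.7, 0.3, 0.1]
width: 94.0
grasp_force: 0.0
```

play_rows(series=[[[0,0,0,0,0,0.11,0.2],[0,0,0,0,0,0.11,0.2],[0,0,0,0,0,0.09,0.2],[0,0,0,0,0,0,0.2],[0,0,0,0,0,0,0.2],[0,0,0,0,0,0,0.2],[0,0,0,0,0,0,0.2],[0,0,0,0,0,0,0.2]]])

```text
t: 2.1
eef_pos: [498.8, -355.1, 109.4]
eef_rot: [[1.0, 0.03, -0.0], [0.03, -1.0, 0.0], [-0.0, -0.0, -1.0]]
force: [0.1, -0.7, -1.0]
width: 56.5
grasp_force: 0.0
```

```bash
cat > look.py <<'E'
import sys
from h import *
np.set_printoptions(precision=3,suppress=True)
s=arm.state();R=s['eef_rot']
print(s['t'],s['eef_pos'],'yaw',np.arctan2(R[1,0],R[0,0]),'tilt',R[:2,2],'w',s['width'],'g',s['grasp_force'],'F',s['force'],'M',s['ft_torque'],'j7',s['joints'][6])
if len(sys.argv)>1:
    for n in("scene","top"): cv2.imwrite(f"pics/{n}{sys.argv[1]}.png",arm.get_image(n))
E
python3 look.py 1
python3 - <<'E'
from h import *
s=cv2.imread('pics/scene1.png');t=cv2.imread('pics/top1.png')
print(px('scene',(498.5,-355.3,14)))
o=np.zeros((480,800,3),np.uint8)
o[:480,:400]=crop(s,410,220,100,120,4);o[:480,400:800]=crop(t,405,180,100,120,4)
cv2.imwrite('pics/c2.png',o)
E
```

```text
2.1 [ 498.792 -355.053  109.436] yaw 0.0300167287927918 tilt [-0.  0.] w 56.461609760095314 g 0.0 F [ 0.087 -0.746 -1.047] M [ 0.061  0.053 -0.002] j7 -0.9987817840465943
[465.0237245  316.02118163]
```

View pics/c2.png

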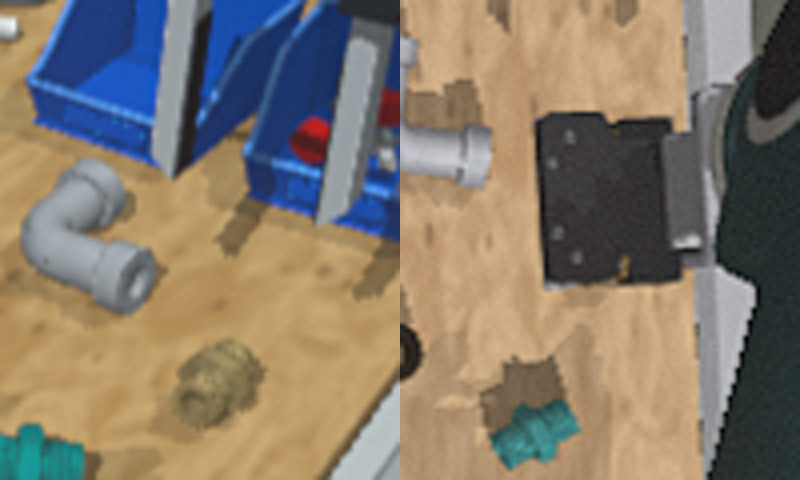

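Both fingers stand either side over the nipple, which shows at scene pixel (464,316), matching the projected (465,316). I'll descend.

play_rows(series=[[[0,0,0.02,0,0,0,0.2],[0,0,0.02,0,0,0,0.2],[0,0,0.02,0,0,0,0.2],[0,0,0.018,0,0,0,0.2],[0,0,0.013,0,0,0,0.2],[0,0,0.008,0,0,0,0.2],[0,0,0.0045,0,0,0,0.2],[0,0,0,0,0,0,0.2]]])

```text
t: 3.2
eef_pos: [498.9, -355.0, 5.9]
eef_rot: [[1.0, 0.03, -0.0], [0.03, -1.0, 0.0], [-0.0, -0.0, -1.0]]
force: [-1.0, 1.0, -0.5]
width: 56.3
grasp_force: 0.0
```

play_rows(series=[[[0,0,0,0,0,0,-0.1],[0,0,0,0,0,0,-0.3],[0,0,0,0,0,0,-0.6],[0,0,0,0,0,0,-1],[0,0,0,0,0,0,-1],[0,0,0,0,0,0,-1],[0,0,0,0,0,0,-1],[0,0,0,0,0,0,-1]]], force=15)

```text
t: 4.2
eef_pos: [499.0, -355.0, 6.1]
eef_rot: [[1.0, 0.03, 0.0], [0.03, -1.0, -0.0], [0.0, 0.0, -1.0]]
force: [-0.5, 2.6, 5.1]
width: 30.3
grasp_force: 15.0
```

play_rows(series=[[[0,0,-0.008,0,0,0,-1],[0,0,-0.015,0,0,0,-1],[0,0,-0.02,0,0,0,-1],[0,0,-0.025,0,0,0,-1],[0,0,-0.025,0,0,0,-1],[0,0,-0.025,0,0,0,-1],[0,0,-0.012,0,0,0,-1],[0,0,0,0,0,0,-1]]])

```text
t: 5.2
eef_pos: [499.2, -355.3, 136.9]
eef_rot: [[1.0, 0.03, 0.001], [0.03, -1.0, -0.001], [0.001, 0.001, -1.0]]
force: [-0.3, -0.6, -2.1]
width: 30.1
grasp_force: 15.0
```

```bash
python3 look.py 2
python3 - <<'E'
from h import *
s=cv2.imread('pics/scene2.png')
u,v=px('scene',(499,-355,140)).astype(int);print(u,v)
cv2.imwrite('pics/c3.png',crop(s,u-50,v-40,100,80,6))
E
```

```text
5.2 [ 499.151 -355.256  136.92 ] yaw 0.02973181165301218 tilt [ 0.001 -0.001] w 30.147421164963777 g 14.999864681158215 F [-0.294 -0.642 -2.086] M [0.05  0.022 0.046] j7 -0.9970367360550051
475 250
```

View pics/c3.png

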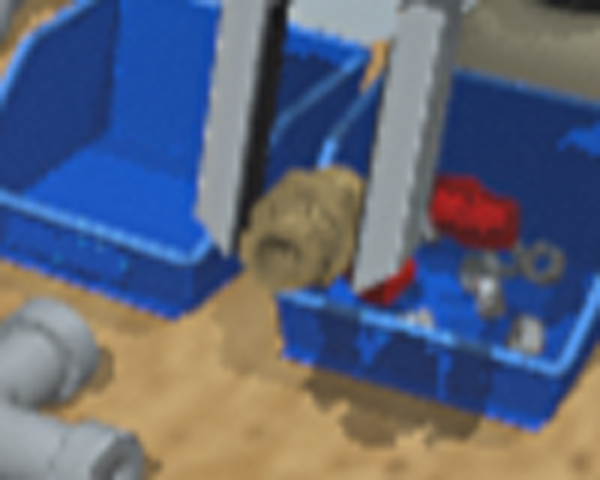

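The nipple is held level between the pads. Next I carry it over the clamp, then turn it.

play_rows(series=[[[0.0076,-0.0453,0,0,0,0,-1],[0.0076,-0.0453,0,0,0,0,-1],[0.0076,-0.0453,0,0,0,0,-1],[0.0076,-0.0453,0,0,0,0,-1],[0.0076,-0.0453,0,0,0,0,-1],[0.0076,-0.0453,0,0,0,0,-1],[0.0076,-0.0453,0,0,0,0,-1],[0.0076,-0.0453,0,0,0,0,-1]]])

```text
t: 6.3
eef_pos: [548.3, 10.5, 135.0]
eef_rot: [[1.0, 0.03, -0.002], [0.03, -1.0, 0.0], [-0.002, -0.0, -1.0]]
force: [0.5, -0.3, -0.6]
width: 30.4
grasp_force: 15.0
```

play_rows(series=[[[0,0,0,0,0,-0.162,-1],[0,0,0,0,0,-0.162,-1],[0,0,0,0,0,-0.162,-1],[0,0,0,0,0,-0.162,-1],[0,0,0,0,0,-0.162,-1],[0,0,0,0,0,-0.162,-1],[0,0,0,0,0,-0.162,-1],[0,0,0,0,0,-0.156,-1]]])

```text
t: 7.3
eef_pos: [548.3, 9.1, 135.0]
eef_rot: [[0.243, 0.97, -0.002], [0.97, -0.243, 0.0], [-0.0, -0.002, -1.0]]
force: [0.8, -0.4, -1.6]
width: 30.4
grasp_force: 15.0
```

play_rows(series=[[[0,0,0,0,0,0,-1],[0,0,0.01,0,0,0,-1],[0,0,0.01,0,0,0,-1],[0,0,0.01,0,0,0,-1],[0,0,0.01,0,0,0,-1],[0,0,0.01,0,0,0,-1],[0,0,0.01,0,0,0,-1],[0,0,0,0,0,0,-1]]])

```text
t: 8.3
eef_pos: [548.4, 9.1, 75.1]
eef_rot: [[0.248, 0.969, -0.001], [0.969, -0.248, 0.0], [-0.0, -0.001, -1.0]]
force: [-0.5, 0.1, 0.5]
width: 30.3
grasp_force: 15.0
```

```bash
python3 look.py 3
python3 - <<'E'
from h import *
s=cv2.imread('pics/scene3.png');t=cv2.imread('pics/top3.png')
o=np.zeros((600,800,3),np.uint8)
o[:600,:]=cv2.resize(s[170:300,240:413],(800,600),interpolation=cv2.INTER_CUBIC)
cv2.imwrite('pics/c4.png',o)
P=arm.state()['eef_pos'];c=np.array(P)+[0,0,8]
for name,p in(('held mid',c),('seat',(549.5,10,54)),('sprung',(556,35.6,54)),('driven',(542.1,-18.1,54))): print(name,(px('scene',p)-[240,170])*[800/173,600/130])
E
```

```text
8.3 [548.365   9.067  75.133] yaw 1.319850054817586 tilt [-0.001  0.   ] w 30.342055592533764 g 15.000077141448855 F [-0.538  0.071  0.51 ] M [0.015 0.022 0.007] j7 -0.5414092555298069
held mid [332.05429262 198.01767257]
seat [331.64739947 257.2265801 ]
sprung [296.23187677 237.2844652 ]
driven [371.55373764 280.11582006]
```

View pics/c4.png

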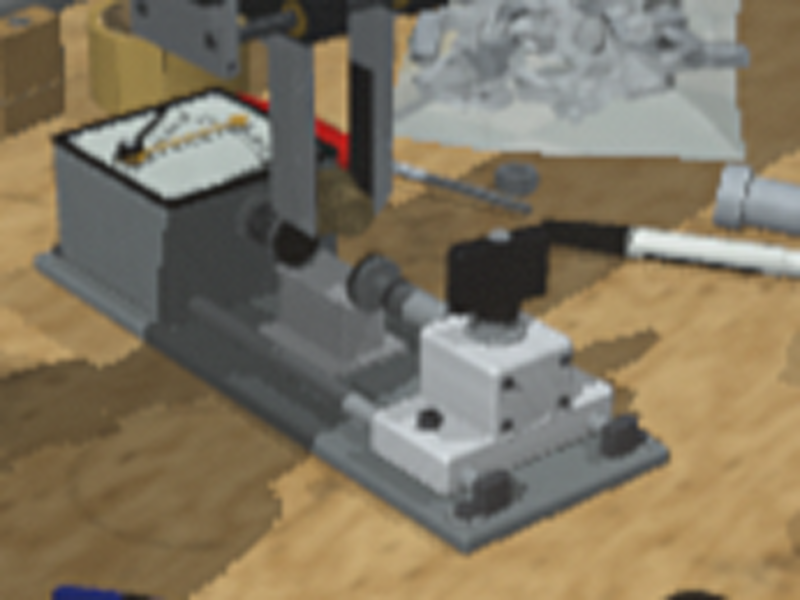

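The seals in the scene view (sprung near (297,245), driven near (372,281) in the crop) match the projected positions. The held nipple is centred over the nest, so I lower it slowly.

play_rows(series=[[[0,0,0.006,0,0,0,-1],[0,0,0.006,0,0,0,-1],[0,0,0.005,0,0,0,-1],[0,0,0.004,0,0,0,-1],[0,0,0.003,0,0,0,-1],[0,0,0.002,0,0,0,-1],[0,0,0.001,0,0,0,-1],[0,0,0,0,0,0,-1]]])

```text
t: 9.4
eef_pos: [548.8, 9.0, 49.0]
eef_rot: [[0.248, 0.969, -0.0], [0.969, -0.248, 0.0], [0.0, -0.0, -1.0]]
force: [-0.4, -0.4, -1.5]
width: 30.4
grasp_force: 15.0
```

play_rows(series=[[[0,0,0.001,0,0,0,-1],[0,0,0.0005,0,0,0,-1],[0,0,0.0005,0,0,0,-1],[0,0,0,0,0,0,-1],[0,0,0,0,0,0,-1],[0,0,0,0,0,0,-1],[0,0,0,0,0,0,-1],[0,0,0,0,0,0,-1]]], force=8)

```text
t: 10.4
eef_pos: [548.8, 9.0, 47.0]
eef_rot: [[0.248, 0.969, 0.0], [0.969, -0.248, 0.0], [0.0, -0.0, -1.0]]
force: [-0.0, 0.9, -0.8]
width: 30.7
grasp_force: 8.0
```

No contact force yet. I'll go down 1 mm more, then open gradually and rise.

play_rows(series=[[[0,0,0.0005,0,0,0,-1],[0,0,0.0005,0,0,0,-1],[0,0,0,0,0,0,-1],[0,0,0,0,0,0,-0.25],[0,0,0,0,0,0,-0.15],[0,0,0,0,0,0,0],[0,0,0,0,0,0,0.1],[0,0,0,0,0,0,0.1]]], force=5)

```text
t: 11.4
eef_pos: [548.8, 9.1, 45.9]
eef_rot: [[0.248, 0.969, -0.0], [0.969, -0.248, 0.0], [0.0, -0.0, -1.0]]
force: [0.8, 0.9, -0.3]
width: 51.7
grasp_force: 0.0
```

play_rows(series=[[[0,0,0,0,0,0,0.1],[0,0,-0.015,0,0,0,0.1],[0,0,-0.02,0,0,0,0.1],[0,0,-0.025,0,0,0,0.1],[0,0,-0.025,0,0,0,0.1],[0,0,-0.015,0,0,0,0.1],[0,0,0,0,0,0,0.1],[0,0,0,0,0,0,0.1]]])

```text
t: 12.4
eef_pos: [548.4, 9.0, 145.3]
eef_rot: [[0.248, 0.969, -0.001], [0.969, -0.248, 0.0], [-0.0, -0.001, -1.0]]
force: [-0.1, 0.5, -0.2]
width: 51.6
grasp_force: 0.0
```

```bash
python3 look.py 4
python3 - <<'E'
from h import *
s=cv2.imread('pics/scene4.png');t=cv2.imread('pics/top4.png')
o=np.zeros((600,800,3),np.uint8)
o[:,:400]=crop(s,280,170,80,120,5);o[:,400:]=crop(t,190,160,80,120,5)
cv2.imwrite('pics/c5.png',o)
E
```

```text
12.4 [548.418   8.952 145.277] yaw 1.3197276704901393 tilt [-0.001  0.   ] w 51.64233446546491 g 0.0 F [-0.138  0.508 -0.207] M [-0.028 -0.037 -0.02 ] j7 -0.49449250691334956
```

View pics/c5.png

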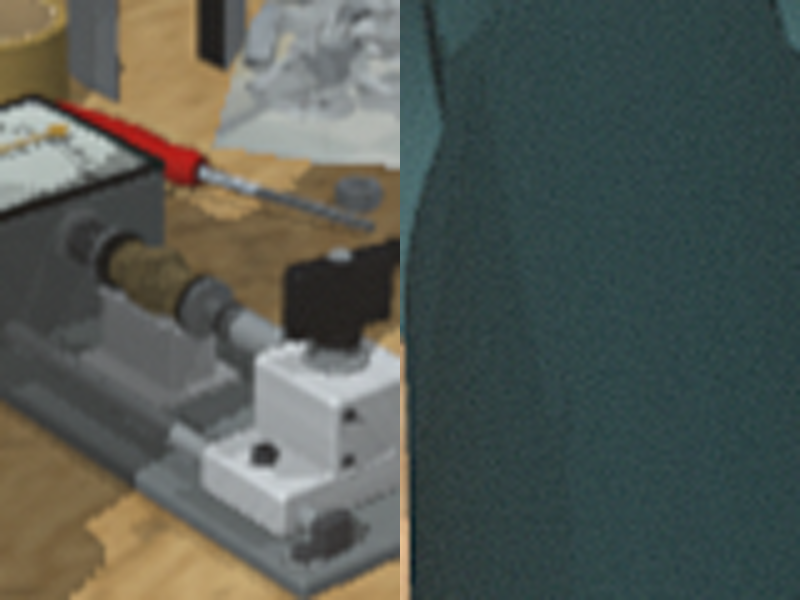

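The nipple lies in the nest, in line, between the two seals; the driven seal is close to its end. I move on to the knob.

play_rows(series=[[[-0.0137,0,0,0,0,0,0.1],[-0.0137,0,0,0,0,0,0.1],[-0.0137,0,0,0,0,0,0.1],[-0.0137,0,0,0,0,0,0.1],[-0.0137,0,0,0,0,0,0.1],[-0.0137,0,0,0,0,0,0.1],[-0.0137,0,0,0,0,0,0.1],[-0.0137,0,0,0,0,0,0.1]]])

```text
t: 13.5
eef_pos: [521.4, -98.0, 146.0]
eef_rot: [[0.248, 0.969, -0.0], [0.969, -0.248, 0.0], [0.0, -0.0, -1.0]]
force: [0.9, 0.1, 0.8]
width: 52.0
grasp_force: 0.0
```

play_rows(series=[[[0,0,0,0,0,-0.185,0.1],[0,0,0,0,0,-0.185,0.1],[0,0,0,0,0,-0.185,0.1],[0,0,0,0,0,-0.185,0.1],[0,0,0,0,0,-0.185,0.1],[0,0,0,0,0,-0.185,0.1],[0,0,0,0,0,-0.185,0.1],[0,0,0,0,0,-0.185,0.1]]])

```text
t: 14.5
eef_pos: [521.5, -97.6, 145.9]
eef_rot: [[-0.944, 0.329, -0.0], [0.329, 0.944, 0.0], [0.0, -0.0, -1.0]]
force: [0.2, -0.6, -0.6]
width: 51.8
grasp_force: 0.0
```

```bash
python3 look.py 5
python3 - <<'E'
from h import *
s=cv2.imread('pics/scene5.png');t=cv2.imread('pics/top5.png')
o=np.zeros((480,800,3),np.uint8)
o[:,:400]=crop(s,240,150,133,160,3)[:480,:400] if 0 else cv2.resize(s[150:310,240:373],(400,480),interpolation=cv2.INTER_CUBIC)
o[:,400:]=cv2.resize(t[150:290,180:297],(400,480),interpolation=cv2.INTER_CUBIC)
cv2.imwrite('pics/c6.png',o)
E
```

```text
14.5 [521.489 -97.619 145.919] yaw 2.8058462541054996 tilt [-0.  0.] w 51.77488175137456 g 0.0 F [ 0.159 -0.583 -0.567] M [-0.004 -0.106 -0.03 ] j7 1.0917450314883967
```

View pics/c6.png

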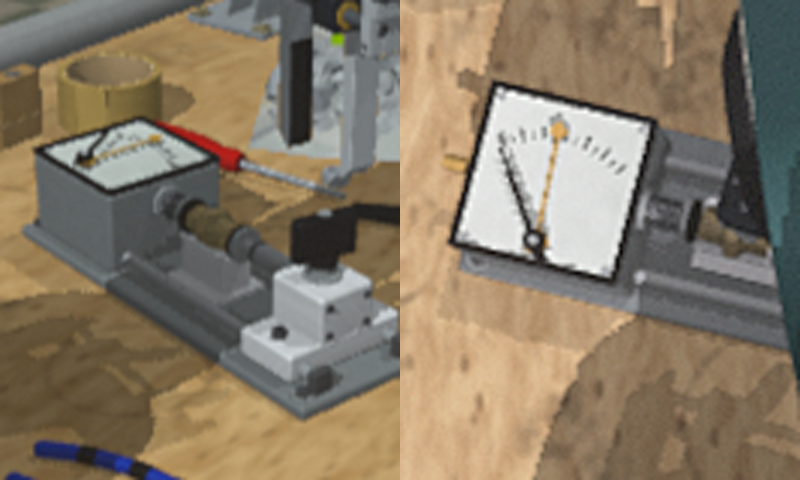

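Both views show the dial clear, with pointer and set hand. I'll descend on the wing and test a pointer meter.

play_rows(series=[[[0,0,0,0,0,-0.05,0.0],[0,0,0.012,0,0,0,0.0],[0,0,0.016,0,0,0,0.0],[0,0,0.016,0,0,0,0],[0,0,0.013,0,0,0,0],[0,0,0.008,0,0,0,0],[0,0,0.0035,0,0,0,0],[0,0,0,0,0,0,0]]])

```text
t: 15.6
eef_pos: [521.7, -97.1, 77.5]
eef_rot: [[-0.958, 0.288, 0.0], [0.288, 0.958, 0.0], [0.0, 0.0, -1.0]]
force: [-0.0, 0.6, 0.0]
width: 47.1
grasp_force: 0.0
```

play_rows(series=[[[0,0,0,0,0,0,-0.3],[0,0,0,0,0,0,-0.6],[0,0,0,0,0,0,-0.7],[0,0,0,0,0,0,-0.8],[0,0,0,0,0,0,-1],[0,0,0,0,0,0,-1],[0,0,0,0,0,0,-1],[0,0,0,0,0,0,-1]]], force=55)

```text
t: 16.6
eef_pos: [521.7, -97.9, 77.7]
eef_rot: [[-0.958, 0.288, 0.0], [0.288, 0.958, -0.001], [-0.0, -0.001, -1.0]]
force: [-1.5, -5.0, 5.5]
width: 11.7
grasp_force: 59.6
```

```bash
cat > meter.py <<'E'
import sys
from h import *
def meter(im):
    q=cv2.cvtColor(cv2.resize(im,None,fx=4,fy=4,interpolation=cv2.INTER_CUBIC),cv2.COLOR_BGR2HSV)
    # 0.5 mm polar-free metric grid at z=80 about pivot
    pv=np.array([541.4,121.8]); r=np.arange(18,47,.5); a=np.arange(-1.4,.9,.01)
    # a = world angle of hand direction (atan2(dy,dx)), clockwise = decreasing
    def frac(z,f):
        out=[]
        for t in a:
            P=[px('top',(pv[0]+k*np.cos(t),pv[1]+k*np.sin(t),z)) for k in r]
            out.append(np.mean([f(q[int(round(p[1]*4+1.5)),int(round(p[0]*4+1.5))]) for p in P]))
        return np.array(out)
    dark=frac(83,lambda c:max(0,110-float(c[2]))/110)
    br=frac(78,lambda c:float(c[1])/255 if 8<c[0]<28 and c[2]>120 else 0.)
    def peak(w):
        i=w.argmax();s=slice(max(0,i-5),i+6);return (a[s]*w[s]).sum()/w[s].sum(),w[i]
    return peak(dark),peak(br)
if __name__=='__main__':
    for f in sys.argv[1:]:
        (p,wp),(b,wb)=meter(cv2.imread(f));print(f,'pointer %.3f (%.2f) mark %.3f (%.2f) to go %.3f rad = %.1f mm'%(p,wp,b,wb,p-b,58*(p-b)))
E
python3 look.py 6; python3 meter.py pics/top0.png pics/top5.png pics/top6.png
```

```text
16.6 [521.658 -97.938  77.709] yaw 2.8490415769378843 tilt [ 0.    -0.001] w 11.701236936275851 g 59.6372170757968 F [-1.506 -5.022  5.495] M [-1.086  0.318 -0.065] j7 1.058697234966391
pics/top0.png pointer 0.382 (0.50) mark -0.171 (0.41) to go 0.553 rad = 32.1 mm
pics/top5.png pointer 0.386 (0.42) mark -0.170 (0.41) to go 0.557 rad = 32.3 mm
pics/top6.png pointer 0.386 (0.42) mark -0.170 (0.41) to go 0.557 rad = 32.3 mm
```

play_rows(series=[[[0,0,0,0,0,0.1,-1],[0,0,0,0,0,0.1,-1],[0,0,0,0,0,0.1,-1],[0,0,0,0,0,0.1,-1],[0,0,0,0,0,0.1,-1],[0,0,0,0,0,0.1,-1],[0,0,0,0,0,0.1,-1],[0,0,0,0,0,0.1,-1]]])

```text
t: 17.7
eef_pos: [521.8, -98.2, 77.7]
eef_rot: [[-0.457, 0.889, 0.001], [0.889, 0.457, -0.001], [-0.001, -0.0, -1.0]]
force: [-1.4, -7.6, 2.8]
width: 11.7
grasp_force: 61.2
```

```bash
python3 look.py 7; python3 meter.py pics/top7.png
```

```text
17.7 [521.81  -98.153  77.727] yaw 2.045938514020367 tilt [ 0.001 -0.001] w 11.683154630763786 g 61.162814986892045 F [-1.374 -7.587  2.757] M [-1.619  0.03   0.19 ] j7 0.35689915766447416
pics/top7.png pointer 0.387 (0.43) mark -0.170 (0.41) to go 0.557 rad = 32.3 mm
```

play_rows(series=[[[0,0,0,0,0,0.08,-1],[0,0,0,0,0,0.08,-1],[0,0,0,0,0,0.08,-1],[0,0,0,0,0,0.08,-1],[0,0,0,0,0,0.08,-1],[0,0,0,0,0,0.08,-1],[0,0,0,0,0,0.08,-1],[0,0,0,0,0,0,-1]]])

```text
t: 18.8
eef_pos: [521.7, -98.2, 77.7]
eef_rot: [[0.083, 0.997, 0.0], [0.997, -0.083, -0.001], [-0.001, 0.0, -1.0]]
force: [-1.6, -6.6, 4.1]
width: 11.7
grasp_force: 61.5
```

```bash
python3 look.py 8; python3 meter.py pics/top8.png
```

```text
18.8 [521.695 -98.197  77.717] yaw 1.487794140332823 tilt [ 0.    -0.001] w 11.69440255223473 g 61.48362352978438 F [-1.556 -6.645  4.137] M [-1.643  0.163 -0.037] j7 -0.13481375773850549
pics/top8.png pointer 0.340 (0.46) mark -0.170 (0.41) to go 0.510 rad = 29.6 mm
```

play_rows(series=[[[0,0,0,0,0,0.06,-1],[0,0,0,0,0,0.06,-1],[0,0,0,0,0,0.06,-1],[0,0,0,0,0,0.06,-1],[0,0,0,0,0,0.06,-1],[0,0,0,0,0,0.06,-1],[0,0,0,0,0,0.04,-1],[0,0,0,0,0,0,-1]]])

```text
t: 19.9
eef_pos: [521.7, -98.2, 77.7]
eef_rot: [[0.464, 0.886, 0.0], [0.886, -0.464, -0.001], [-0.001, 0.001, -1.0]]
force: [-1.0, -7.0, 4.3]
width: 11.1
grasp_force: 61.3
```

```bash
python3 look.py 9; python3 meter.py pics/top9.png
```

```text
19.9 [521.651 -98.185  77.716] yaw 1.0885884855522314 tilt [ 0.    -0.001] w 11.141152079700401 g 61.263771668309346 F [-0.984 -7.044  4.263] M [-1.735  0.35   0.046] j7 -0.48799867666759283
pics/top9.png pointer 0.028 (0.53) mark -0.171 (0.40) to go 0.199 rad = 11.6 mm
```

play_rows(series=[[[0,0,0,0,0,0.05,-1],[0,0,0,0,0,0.05,-1],[0,0,0,0,0,0.05,-1],[0,0,0,0,0,0.05,-1],[0,0,0,0,0,0.02,-1],[0,0,0,0,0,0,-1],[0,0,0,0,0,0,-1],[0,0,0,0,0,0,-1]]])

```text
t: 21.0
eef_pos: [521.6, -98.2, 77.7]
eef_rot: [[0.645, 0.764, 0.0], [0.764, -0.645, -0.001], [-0.001, 0.001, -1.0]]
force: [-2.0, -6.9, 4.9]
width: 11.6
grasp_force: 61.1
```

```bash
python3 look.py 10; python3 meter.py pics/top10.png
python3 - <<'E'
from h import *
s=cv2.imread('pics/scene10.png');t=cv2.imread('pics/top10.png')
o=np.zeros((480,800,3),np.uint8)
o[:,:400]=crop(s,245,175,80,96,5)
o[:,400:]=crop(t,190,168,67,80,6)[:480,:400]
cv2.imwrite('pics/c7.png',o)
E
```

```text
21.0 [521.595 -98.203  77.704] yaw 0.8692020057943999 tilt [ 0.    -0.001] w 11.588730188711386 g 61.12700081546791 F [-2.04  -6.928  4.915] M [-1.696  0.441  0.1  ] j7 -0.6823190736435495
pics/top10.png pointer -0.136 (0.67) mark -0.181 (0.36) to go 0.045 rad = 2.6 mm
```

View pics/c7.png

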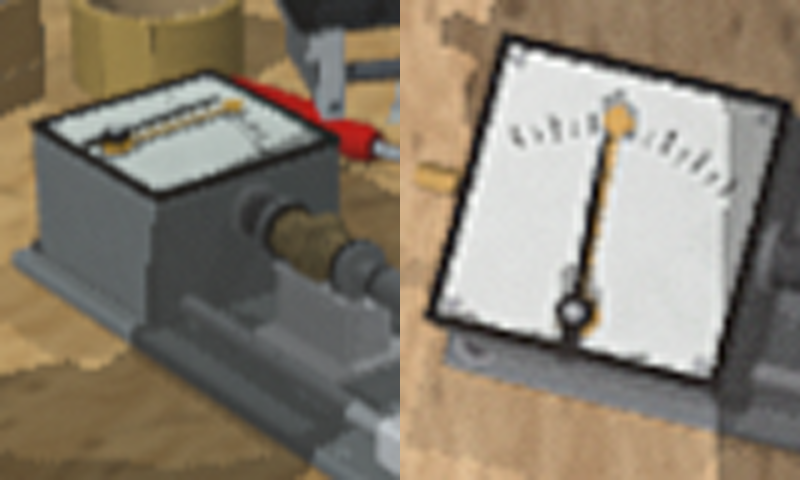

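The pointer stands just short of the set hand (about 2 mm), so I make a small further turn, then release.

play_rows(series=[[[0,0,0,0,0,0.02,-1],[0,0,0,0,0,0.02,-1],[0,0,0,0,0,0,-1],[0,0,0,0,0,0,-1],[0,0,0,0,0,0,-0.7],[0,0,0,0,0,0,-0.5],[0,0,0,0,0,0,-0.2],[0,0,0,0,0,0,0]]])

```text
t: 22.1
eef_pos: [521.5, -97.0, 77.3]
eef_rot: [[0.675, 0.738, -0.0], [0.738, -0.675, 0.0], [-0.0, -0.0, -1.0]]
force: [0.1, 0.0, -0.0]
width: 40.0
grasp_force: 0.0
```

play_rows(series=[[[0,0,0,0,0,0,0],[0,0,-0.015,0,0,0,0],[0,0,-0.025,0,0,0,0],[0,0,-0.03,0,0,0,0],[0,0,-0.03,0,0,0,0],[0,0,-0.02,0,0,0,0],[0,0,0,0,0,0,0],[0,0,0,0,0,0,0]]])

```text
t: 23.1
eef_pos: [521.3, -97.1, 197.2]
eef_rot: [[0.675, 0.738, -0.0], [0.738, -0.675, 0.0], [-0.0, -0.0, -1.0]]
force: [-0.9, 0.2, -0.8]
width: 47.1
grasp_force: 0.0
```

```bash
python3 look.py 11; python3 meter.py pics/top11.png
python3 - <<'E'
from h import *
s=cv2.imread('pics/scene11.png');t=cv2.imread('pics/top11.png')
o=np.zeros((480,800,3),np.uint8)
o[:,:400]=crop(s,265,175,80,96,5)
o[:,400:]=crop(t,190,168,67,80,6)[:480,:400]
cv2.imwrite('pics/c8.png',o)
E
```

```text
23.1 [521.287 -97.089 197.188] yaw 0.8297687668557182 tilt [-0.  0.] w 47.08095777018144 g 0.0 F [-0.874  0.241 -0.759] M [ 0.037 -0.026 -0.048] j7 -0.675584555020934
pics/top11.png pointer -0.165 (0.70) mark -0.201 (0.14) to go 0.036 rad = 2.1 mm
```

View pics/c8.png

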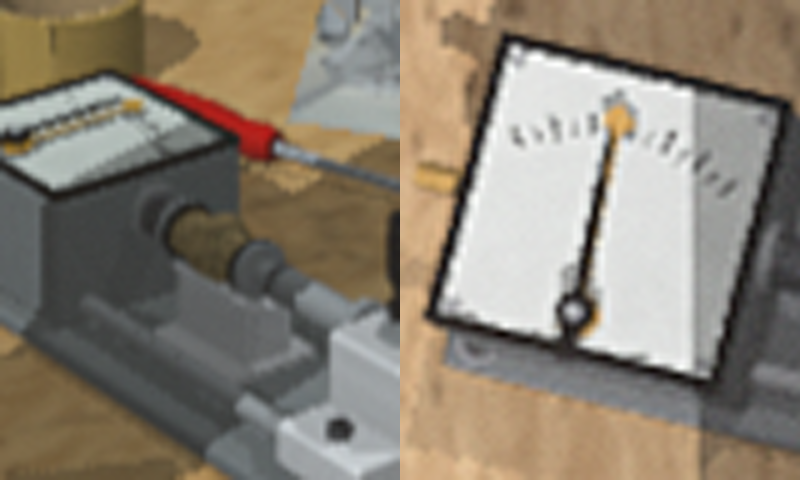

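The pointer (-0.165 rad) now covers the set hand (-0.170 rad). The nipple is held in line between the seals and the gripper is clear, so I hand in.

```bash
python3 -c "
from workcell import arm
print(arm.close_job())"
```

```text
the job is handed in; nothing more can be done
None
```

The job is handed in at about 23 s: the nipple is clamped in line in the nest, the pointer stands within about 1 mm of the set hand by the top camera, and the gripper is clear; the judge's result was not shown.

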